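# Sweep the loose bits into the sweep-up frame

### The job

Clear the work area: with the fingertips, sweep the eraser, the pencil sharpener and the small bottle cap along the tabletop through the open side of the three-sided wooden frame, until all three lie flat and wholly inside it. Only push them, never lift any of them off the table. Leave everything else on the table standing where it is, the clothes peg lying among the small things included.

Things in the scene. Friction and masses are not known exactly. Their poses are not given: they have to be found in the camera images.
- frame: Dark wooden frame without a floor, fixed to the table: back board and two side boards, 12 mm thick, 30 mm high, standing on the tabletop. Clear space inside 170 mm wide, 130 mm deep. Origin on the tabletop at the middle of the open side, on the line joining the rounded front ends of the side boards; x points inward to the back board, y along the open side, z up. Open side faces roughly to the robot's right.
- eraser: Block eraser in a card sleeve, 22 x 45 x 13 mm, lying flat, about 18 g. Origin at the centre of its underside; long side along its y axis, z up.
- sharpener: Small metal wedge pencil sharpener, 16 x 25 x 14 mm, lying flat, about 15 g. Origin at the centre of its underside; 25 mm side along its y axis, z up.
- cap: Round white plastic bottle cap, 32 mm across, 13 mm high, lying closed side up, about 12 g. Origin at the centre of its underside, z up. It is the only white cap in reach.
- clothes_peg: Bystander: pink clothes peg, 15 x 72 x 12 mm, lying among the small things, long side along its y axis. Origin at the centre of its underside.
- crayon_box: Bystander: flat carton of crayons, 62 x 95 x 22 mm, long side along its y axis. Origin at the centre of its underside.
- tape_roll: Bystander: roll of masking tape lying flat, 94 mm across, 19 mm high. Origin at the centre of its underside.
- glue_stick: Bystander: glue stick standing upright, 31 mm across, 106 mm high. Origin at the centre of its underside.

How it is judged:
By the outcome, as a careful person would: the job done as asked, in the order asked, and still so for the second after the job is handed in, with the robot touching nothing.
It also fails if it takes over 72 s, if anything falls off the work surface, if the arm or the gripper's body presses on something with over 40 N, if the wrist force passes 120 N, or if a joint passes its speed limit or range.

### The arm

A 6-joint arm with a two-finger parallel gripper is mounted at the origin on a cart in front of the work surface, level with it; the furniture and walls round the work are solid. World frame = base frame: x ahead of the robot, y to its left, z up, the work surface at z = 0. Lengths are in m, angles in rad, forces in N, time in s.
With the tool pointing down it reaches from about 0.25 to 0.725 m from the base axis. Payload 4 kg.
Tool frame: the origin (TCP) lies on the centre line of the jaws, within the pads' length; the fingertips stand 17 mm ahead of it and the grasp point (between the pads) lies 2 mm behind it; z points along the fingers, x is the direction in which the jaws open and shut, and the axes are right-handed (so a half turn about z gives the same grasp; the last joint's range is limited). The gripper opens to 85 mm and grips with 20 to 120 N. Pads are 22 mm wide; open, the fingers measure 114 mm over their backs; the gripper's body (76 mm by 85 mm) begins 54 mm behind the grasp point. The pads swing forward as they close: fully open they stand 13 mm farther back than shut.
Start: joints at [-1.188, 0.241, 0.005, 1.335, 0, 1.571], TCP at [0.187, -0.464, 0.248] pointing down, gripper open.
Joint ranges: [-2.72, 2.72], [-1.05, 1.87], [-1.09, 1.28], [-1.99, 2.15], [-1.42, 1.44], [-3.14, 3.14]. Speed limits (rad/s): [2.79, 2.79, 3.14, 3.14, 3.14, 3.14].

### API

Orientations are given as a unit quaternion [x, y, z, w].
In Python, from workcell import bot gives the robot as it stands.
- The arm moves only by the tool jog_arm, never from a script. Its arguments are lists of equal length, an entry for each row: "jaw": the closure, from 0 (fully open) to 1 (shut); "linear": the shift along the tool's x, y, z in m, a list of three; "delta_rot": the turn, a rotation vector about the tool's x, y, z in degrees, a list of three. A call has exactly 8 rows; each row is the pose to reach, as a shift and turn from the pose commanded when the call began, along the tool's axes at that moment; what a row does not reach only later rows make up. A row lasts 1/12 s, in which the tool goes at most 41.7 mm and 7.16 degrees, less where a joint would pass 70% of its speed; a pose out of reach is approached as far as the arm can. A call with a gripper value outside its range is refused whole. The fingers move at their own pace and stop on an object; the grip force is fixed at half the most. Time passes only in rows, so rows that repeat a pose let the fingers close, or fill a call up. It gives the time, the measured TCP pose, the force and the opening at its end, in the units of the state.
- bot.get_obs(): the state, without advancing time (a new reading comes with each control period).
- bot.camera(name): name is "scene" or "top" or "wrist"; returns (picture, depth): 480x640x3 uint8, red, green, blue; 480x640 float32, m along the optical axis (not along the pixel's ray), 0 where there is no reading.
- bot.calibration(name): a dict with "fovy" (degrees; the focal length in pixels is half the picture's height over the tangent of half this angle, whatever the lens; pixels are square), "cx", "cy" (the principal point, pixels), "origin" and "orientation" of the camera in the world. Camera axes: x right, y down, z forward; pixel columns grow to the right and rows downward; lengths in m; the calibration is good to about 2 mm. A picture is of the moment at which its call begins: read the wrist's pose just before it. calibration takes no time and is no camera call; for the wrist camera it gives the pose at the moment of the call.
- bot.job_done(): hands the job in, once; it reports no verdict.
The state is a dict: "clock": time; "joint_pos": joint angles; "joint_vel": joint speeds; "tau": joint torques, N m; "eef_pos": TCP position; "tool_rot": TCP orientation; "ft_force": force on the tool from outside, world axes, zero at the start; "ft_torque": the same for the moment, N m; "grip_width": finger opening in m.
Only numpy, scipy, OpenCV 4.12 (cv2) and the standard library are available. Lean on these libraries where they do the work, as an engineer would, in place of code of your own. Each camera call takes 0.05 s, during which the arm holds its last target.

## Working session

There is one attempt and no reset: what is moved stays moved. The work goes in short steps, Python scripts to look and compute and a tool call to move; the robot and the scene stay as the last step left them, time stands still between calls to the robot, and variables do not carry over. Pictures are saved under pics/ and viewed, and the job is handed in when it is done.

Besides the shell and the picture viewer there is one more tool, called after "Call:" as a command line: name --argument value ..., lists and objects as JSON in quotes. jog_arm: Moves the arm, as the interface text tells. Its arguments: {"type":"object","properties":{"jaw":{"type":"array","items":{"type":"number"}},"linear":{"type":"array","items":{"type":"array","items":{"type":"number"}}},"delta_rot":{"type":"array","items":{"type":"array","items":{"type":"number"}}}},"required":["jaw","linear","delta_rot"]}

```bash
ls; mkdir -p pics; python3 - <<'E'
from workcell import bot
import cv2
o=bot.get_obs(); print({k:o[k] for k in ('clock','eef_pos','tool_rot','grip_width','ft_force')})
for n in ('top','scene'):
    p,d=bot.camera(n); cv2.imwrite(f'pics/{n}0.png',p[:,:,::-1]); 
    import numpy as np; np.save(f'{n}0.npy',d); print(n,bot.calibration(n))
E
```

```text
pics
{'clock': 0.0, 'eef_pos': array([ 0.186548  , -0.46325902,  0.24739864]), 'tool_rot': array([ 8.28712283e-01, -5.59673888e-01, -8.60530354e-04, -5.92441003e-04]), 'grip_width': 0.08568934732625977, 'ft_force': array([0.42489986, 0.18592462, 0.42554471])}
top {'fovy': 48.846967396817696, 'cx': 317.73586680869613, 'cy': 235.722280760636, 'origin': array([ 0.43719378, -0.10589814,  1.07958753]), 'orientation': array([ 0.7123613 , -0.69572849,  0.07061303, -0.05930477])}
scene {'fovy': 44.107276677765164, 'cx': 316.11768489007983, 'cy': 231.56529928739423, 'origin': array([0.11393545, 0.57913978, 0.96476236]), 'orientation': array([-0.29261274,  0.88398552, -0.34472694,  0.1187886 ])}
```

View pics/top0.png

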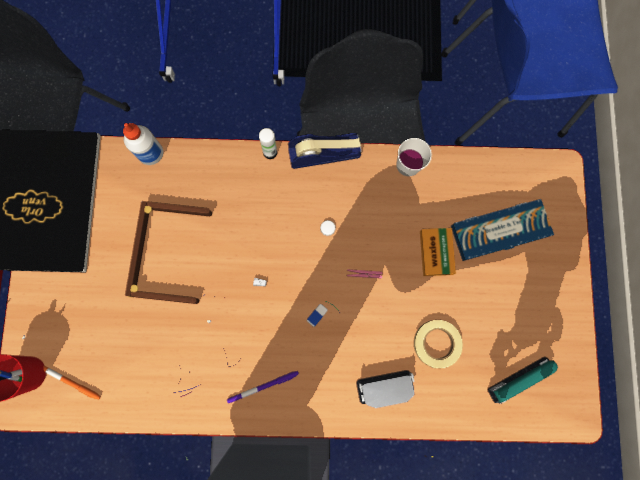

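View pics/scene0.png

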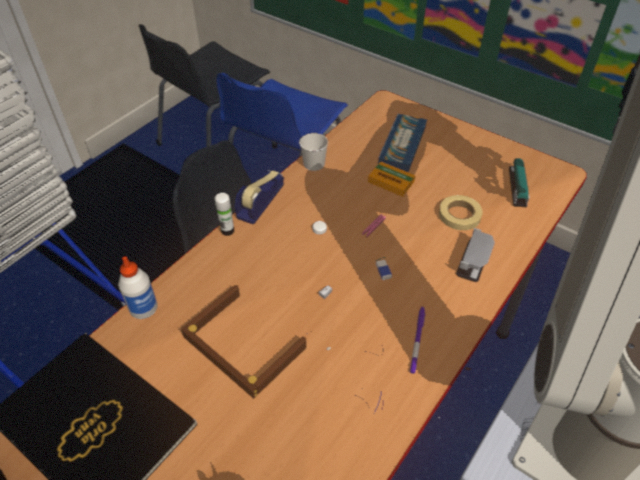

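The top view shows the frame on the left around (165,250), open to the right. The cap is at (328,228), the sharpener at (260,281), the eraser at (317,315) and the peg at (364,273). Next I'll take enlarged crops.

```bash
cat > h.py <<'E'
import numpy as np, cv2
from scipy.spatial.transform import Rotation as R
CAL={'top':dict(fovy=48.846967396817696,cx=317.73586680869613,cy=235.722280760636,o=[0.43719378,-0.10589814,1.07958753],q=[0.7123613,-0.69572849,0.07061303,-0.05930477]),
'scene':dict(fovy=44.107276677765164,cx=316.11768489007983,cy=231.56529928739423,o=[0.11393545,0.57913978,0.96476236],q=[-0.29261274,0.88398552,-0.34472694,0.1187886])}
def ray(n,u,v):
    c=CAL[n];f=240/np.tan(np.radians(c['fovy']/2))
    d=R.from_quat(c['q']).apply([(u-c['cx'])/f,(v-c['cy'])/f,1]); return np.array(c['o']),d
def onz(n,u,v,z):
    o,d=ray(n,u,v); return o+d*(z-o[2])/d[2]
def proj(n,P):
    c=CAL[n];f=240/np.tan(np.radians(c['fovy']/2))
    p=R.from_quat(c['q']).inv().apply(np.asarray(P)-c['o']); return np.array([c['cx']+f*p[...,0]/p[...,2],c['cy']+f*p[...,1]/p[...,2]]).T
E
python3 - <<'E'
from h import *
p=cv2.imread('pics/top0.png')
c=p[180:340,110:390]; cv2.imwrite('pics/c1.png',cv2.resize(c[:, :150],None,fx=5,fy=3.75*5/3.75*0.75,interpolation=cv2.INTER_CUBIC) if 0 else cv2.resize(c,(784,448),interpolation=cv2.INTER_CUBIC))
def crop(n,u0,v0,w,h,s,o): cv2.imwrite(o,cv2.resize(cv2.imread(f'pics/{n}0.png')[v0:v0+h,u0:u0+w],None,fx=s,fy=s,interpolation=cv2.INTER_CUBIC))
crop('top',240,210,150,120,5,'pics/c2.png')
crop('scene',300,200,100,110,5,'pics/c3.png')
d=np.load('top0.npy'); 
def pt(n,u,v,d):
    o,r=ray(n,u,v); return o+r*d[v,u]
for u,v in [(328,228),(260,281),(317,315),(364,273),(200,350),(300,260),(180,208),(137,250),(165,296),(438,250),(268,135)]: print(u,v,pt('top',u,v,d).round(4))
print(proj('top',[.187,-.464,.248]))
E
```

```text
328 228 [ 0.6525 -0.1416  0.0135]
260 281 [ 0.5403 -0.0062  0.0105]
317 315 [ 0.4749 -0.1229  0.0119]
364 273 [ 0.5617 -0.2167  0.0098]
200 350 [ 0.4011  0.1086 -0.0022]
300 260 [ 0.586  -0.0857  0.0042]
180 208 [0.6829 0.1603 0.0298]
137 250 [0.5946 0.2397 0.0301]
165 296 [0.5043 0.1764 0.0333]
438 250 [ 0.6107 -0.3657  0.0231]
268 135 [ 0.8144 -0.0188  0.107 ]
[547.37817123 512.56819589]
```

View pics/c1.png

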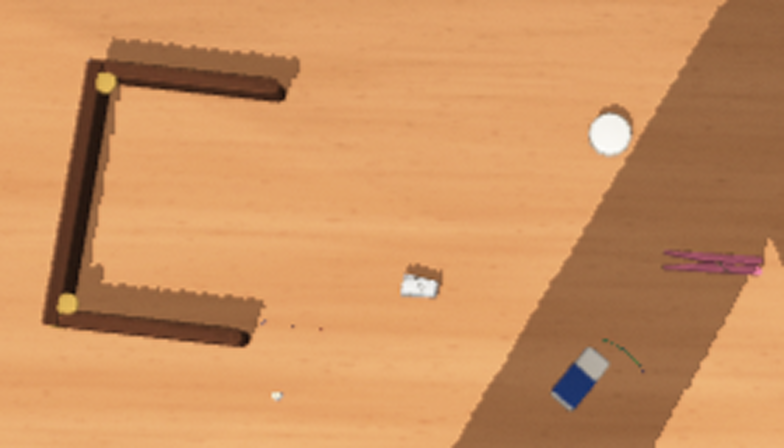

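View pics/c2.png

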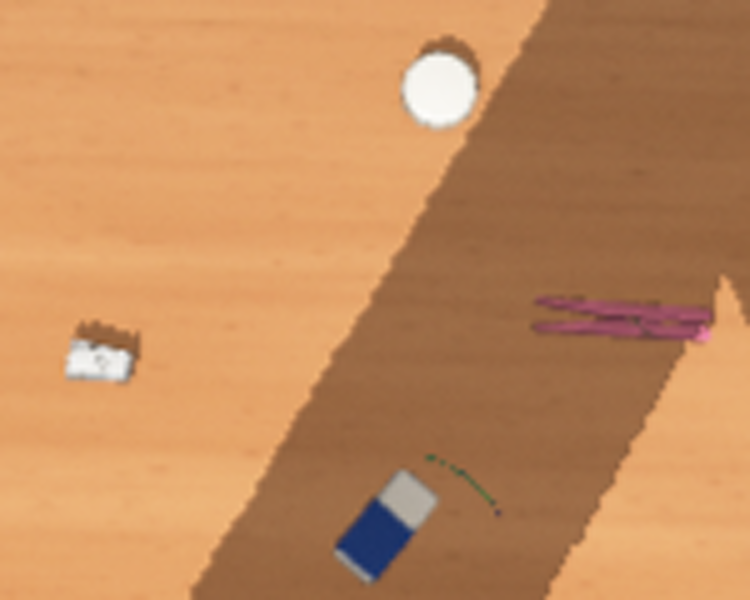

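View pics/c3.png

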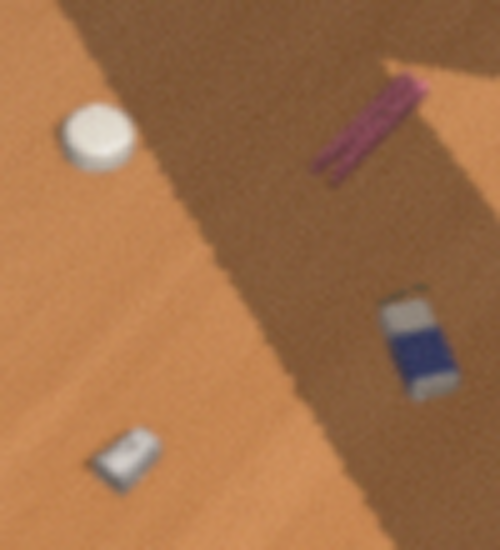

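```bash
python3 - <<'E'
from h import *
def c1(x,y): return 110+x/2.8,180+y/2.8
def c2(x,y): return 240+x/5,210+y/5
def c3(x,y): return 300+x/5,200+y/5
print('upper tip',onz('top',*c1(285,93),.03)); print('lower tip',onz('top',*c1(249,339),.03))
print('outer UL',onz('top',*c1(90,61),.03)); print('outer LL',onz('top',*c1(45,323),.03))
print('gold',onz('top',*c1(106,83),.03),onz('top',*c1(67,304),.03))
print('scene tips',onz('scene',238,290,.03),onz('scene',303,342,.03), 'gold',onz('scene',193,328,.03),onz('scene',253,379,.03))
for n,cs in dict(cap=[(440,90)],sharp=[(100,361)],sh_ends=[(69,357),(131,367)],er=[(386,527)],er_ends=[(420,485),(353,566)],peg=[(537,315),(705,330)]).items():
    print(n,[onz('top',*c2(*c),.013).round(4) for c in cs])
for n,cs in dict(cap=[(98,131)],sharp=[(127,455)],er=[(417,338)],peg=[(325,178),(415,85)]).items():
    print('scene',n,[onz('scene',*c3(*c),.013).round(4) for c in cs])
E
```

```text
upper tip [0.6737188  0.09535798 0.03      ]
lower tip [0.49609535 0.11019289 0.03      ]
outer UL [0.69381815 0.2377278  0.03      ]
outer LL [0.50396239 0.25353899 0.03      ]
gold [0.67775929 0.22486931 0.03      ] [0.51762135 0.23932411 0.03      ]
scene tips [0.6682205  0.10867638 0.03      ] [0.49231253 0.12669581 0.03      ] gold [0.67645489 0.22515641 0.03      ] [0.51664672 0.23826031 0.03      ]
cap [array([ 0.6526, -0.1416,  0.013 ])]
sharp [array([ 0.5377, -0.0065,  0.013 ])]
sh_ends [array([0.539, 0.006, 0.013]), array([ 0.5355, -0.0191,  0.013 ])]
er [array([ 0.4741, -0.1233,  0.013 ])]
er_ends [array([ 0.491 , -0.1366,  0.013 ]), array([ 0.4584, -0.1105,  0.013 ])]
peg [array([ 0.5605, -0.1827,  0.013 ]), array([ 0.556, -0.251,  0.013])]
scene cap [array([ 0.6513, -0.1384,  0.013 ])]
scene sharp [array([ 0.5357, -0.0021,  0.013 ])]
scene er [array([ 0.4748, -0.1222,  0.013 ])]
scene peg [array([ 0.5551, -0.1743,  0.013 ]), array([ 0.5539, -0.2451,  0.013 ])]
```

Both views agree within about 5 mm. The frame's opening centre is about (0.585, 0.103), with the inward heading 85° in world. I'll push the sharpener first because it sits in the eraser's lane.

```bash
cat >> h.py <<'E'
O=np.array([.585,.103]);U=np.array([.09,.996]);V=np.array([.996,-.09])
def fr(dep,lat): return O+dep*U+lat*V
def tofr(p): q=np.asarray(p)[:2]-O; return np.array([q@U,q@V])
def go(x,y,z,yaw,rot_p=None):
    """yaw: world angle (deg) of tool y axis; prints linear and rotation"""
    from workcell import bot
    s=bot.get_obs(); r=R.from_quat(s['tool_rot']); p=s['eef_pos']
    a=np.radians(yaw); ty=np.array([np.cos(a),np.sin(a),0]); tz=np.array([0,0,-1.]); tx=np.cross(ty,tz)
    t=R.from_matrix(np.column_stack([tx,ty,tz]))
    m=r.as_matrix()[:,1]
    print('t',s['clock'],'pos',p.round(4),'yaw_y',np.degrees(np.arctan2(m[1],m[0])).round(2),'F',s['ft_force'].round(2),'w',round(s['grip_width'],4))
    print('fr dep/lat',tofr(p).round(4),'lin',r.inv().apply(np.array([x,y,z])-p).round(4),'rot',np.degrees((r.inv()*t).as_rotvec()).round(2))
E
python3 -c "
from h import *
go(*fr(-.165,-.037),.06,-95)"
```

```text
t 0.1 pos [ 0.1866 -0.4633  0.2475] yaw_y -158.07 F [0.17 0.03 0.42] w 0.0855
fr dep/lat [-0.5999 -0.3459] lin [-0.2461 -0.473   0.188 ] rot [-6.000e-02  1.000e-01 -6.307e+01]
```

Call:
jog_arm --jaw '[1,1,1,1,1,1,1,1]' --linear '[[-0.018,-0.035,0.006],[-0.036,-0.07,0.012],[-0.054,-0.105,0.018],[-0.072,-0.14,0.024],[-0.09,-0.175,0.03],[-0.108,-0.21,0.036],[-0.126,-0.245,0.042],[-0.144,-0.28,0.048]]' --delta_rot '[[0,0,-5],[0,0,-10],[0,0,-15],[0,0,-20],[0,0,-25],[0,0,-30],[0,0,-35],[0,0,-40]]'

```text
clock: 0.77
eef_pos: [0.3933, -0.2239, 0.1998]
tool_rot: [0.971, -0.24, -0.0, -0.0]
ft_force: [1.5, -0.5, -0.2]
grip_width: -0.0004
```

```bash
python3 -c "
from h import *
go(*fr(-.165,-.037),.06,-95)"
```

```text
t 0.7667 pos [ 0.3933 -0.2239  0.1998] yaw_y -117.83 F [ 1.5  -0.53 -0.19] w -0.0004
fr dep/lat [-0.3428 -0.1615] lin [ 0.0464 -0.212   0.1398] rot [-0.000e+00  2.000e-02 -2.283e+01]
```

Call:
jog_arm --jaw '[1,1,1,1,1,1,1,1]' --linear '[[0.007,-0.032,0.02],[0.014,-0.064,0.04],[0.021,-0.096,0.06],[0.028,-0.128,0.08],[0.035,-0.16,0.1],[0.042,-0.192,0.12],[0.046,-0.212,0.139],[0.046,-0.212,0.139]]' --delta_rot '[[0,0,-3.5],[0,0,-7],[0,0,-10.5],[0,0,-14],[0,0,-17.5],[0,0,-21],[0,0,-23],[0,0,-23]]'

```text
clock: 1.43
eef_pos: [0.5326, -0.0566, 0.057]
tool_rot: [0.999, -0.041, -0.003, -0.001]
ft_force: [-0.3, -0.1, 0.3]
grip_width: -0.0
```

```bash
python3 - <<'E'
from h import *
from workcell import bot
go(*fr(-.165,-.037),.022,-95)
for n in ('top','wrist'):
    p,d=bot.camera(n); cv2.imwrite(f'pics/{n}1.png',p[:,:,::-1])
cv2.imwrite('pics/top1c.png',cv2.resize(cv2.imread('pics/top1.png')[180:340,110:390],None,fx=2.8,fy=2.8))
E
```

```text
t 1.4333 pos [ 0.5326 -0.0566  0.057 ] yaw_y -94.73 F [-0.29 -0.05  0.3 ] w -0.0
fr dep/lat [-0.1637 -0.0378] lin [0.001  0.0014 0.035 ] rot [-0.08  0.32  0.27]
```

View pics/wrist1.png

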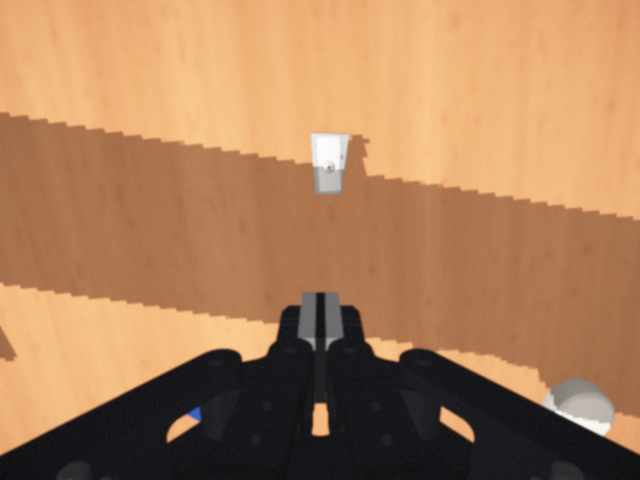

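View pics/top1c.png

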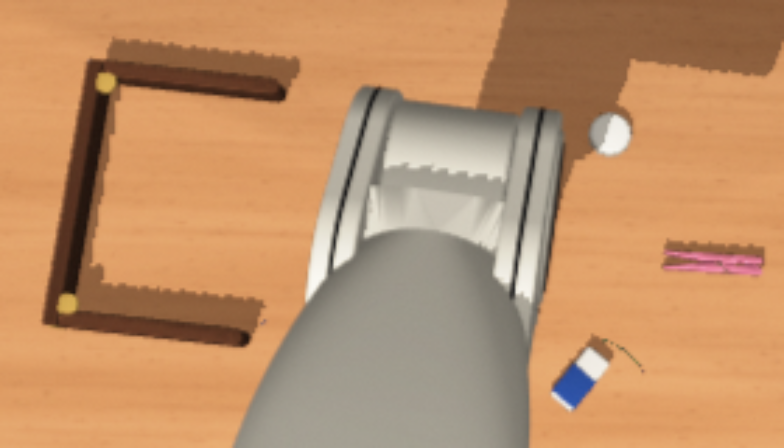

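```bash
cat >> h.py <<'E'
def wray(u,v,z):
    from workcell import bot
    c=bot.calibration('wrist');f=240/np.tan(np.radians(c['fovy']/2))
    d=R.from_quat(c['orientation']).apply([(u-c['cx'])/f,(v-c['cy'])/f,1]);o=np.array(c['origin'])
    return o+d*(z-o[2])/d[2]
E
python3 - <<'E'
from h import *
for u,v,z in [(329,193,.005),(314,190,.007),(344,190,.007),(330,133,.014),(321,294,.04)]:
    p=wray(u,v,z); print(u,v,p.round(4),tofr(p).round(4))
go(*fr(-.165,-.037),.023,-95)
E
```

```text
329 193 [ 0.5393 -0.0195  0.005 ] [-0.1262 -0.0345]
314 190 [ 0.5328 -0.0173  0.007 ] [-0.1246 -0.0411]
344 190 [ 0.5459 -0.0185  0.007 ] [-0.1245 -0.028 ]
330 133 [0.5416 0.0062 0.014 ] [-0.1003 -0.0345]
321 294 [ 0.533  -0.0524  0.04  ] [-0.1595 -0.0378]
t 1.5333 pos [ 0.5319 -0.0595  0.0599] yaw_y -94.99 F [-0.49 -0.41 -0.  ] w 0.0
fr dep/lat [-0.1666 -0.0382] lin [ 0.0014 -0.0016  0.0369] rot [0.02 0.22 0.01]
```

Call:
jog_arm --jaw '[1,1,1,1,1,1,1,1]' --linear '[[0.0035,0,0.02],[0.0035,0,0.034],[0.0035,0,0.038],[0.0035,-0.008,0.038],[0.0035,-0.018,0.038],[0.0035,-0.028,0.038],[0.0035,-0.04,0.038],[0.0035,-0.05,0.038]]' --delta_rot '[[0,0,0],[0,0,0],[0,0,0],[0,0,0],[0,0,0],[0,0,0],[0,0,0],[0,0,0]]'

```text
clock: 2.2
eef_pos: [0.5417, -0.0092, 0.0244]
tool_rot: [0.999, -0.044, 0.001, -0.0]
ft_force: [0.3, -0.3, 0.5]
grip_width: -0.0001
```

```bash
cat >> h.py <<'E'
def look(tag,z=.013):
    from workcell import bot
    p,d=bot.camera('wrist'); cv2.imwrite(f'pics/{tag}.png',p[:,:,::-1])
    go(0.6,.1,.0215,-95)
E
python3 -c "
from h import *
look('w2')"
```

```text
t 2.25 pos [ 0.5417 -0.0075  0.0242] yaw_y -94.91 F [ 0.56  0.39 -0.13] w -0.0002
fr dep/lat [-0.1139 -0.0331] lin [ 0.0488 -0.1121  0.0029] rot [-0.09 -0.09  0.09]
```

View pics/w2.png

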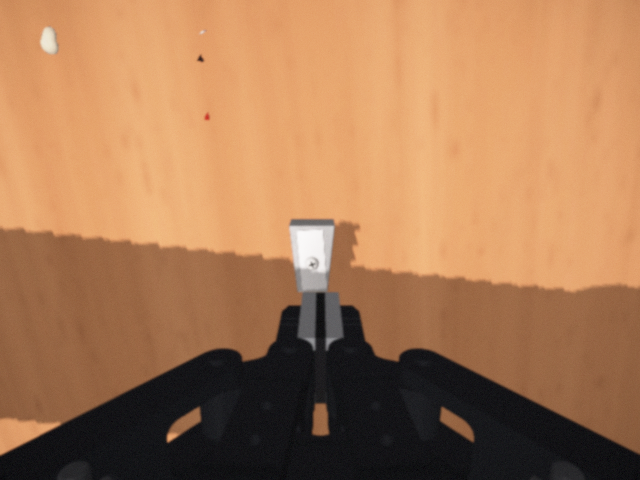

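Call:
jog_arm --jaw '[1,1,1,1,1,1,1,1]' --linear '[[-0.002,0.008,0.002],[-0.003,0.004,0.002],[-0.003,-0.008,0.002],[-0.003,-0.022,0.002],[-0.003,-0.036,0.002],[-0.003,-0.05,0.002],[-0.003,-0.064,0.002],[-0.003,-0.075,0.002]]' --delta_rot '[[0,0,0],[0,0,0],[0,0,0],[0,0,0],[0,0,0],[0,0,0],[0,0,0],[0,0,0]]'

```text
clock: 2.92
eef_pos: [0.5445, 0.0656, 0.0212]
tool_rot: [0.999, -0.044, -0.0, -0.0]
ft_force: [-1.1, -0.9, -0.2]
grip_width: -0.0002
```

```bash
python3 -c "
from h import *
look('w3')"
```

```text
t 2.9667 pos [0.5448 0.0673 0.0213] yaw_y -94.95 F [0.85 1.71 0.46] w -0.0001
fr dep/lat [-0.0392 -0.0368] lin [ 0.0521 -0.0373 -0.0001] rot [-0.1  -0.01  0.05]
```

View pics/w3.png

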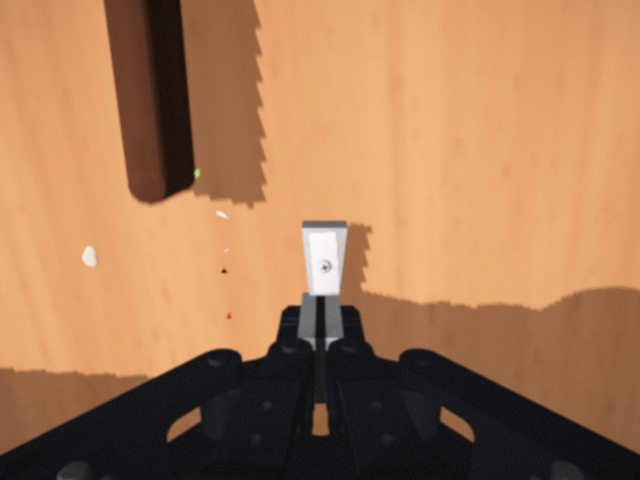

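Call:
jog_arm --jaw '[1,1,1,1,1,1,1,1]' --linear '[[0,-0.012,0],[0,-0.028,0],[0,-0.044,0],[0,-0.06,0],[0,-0.076,0],[0,-0.09,0],[0,-0.1,0],[0,-0.106,0]]' --delta_rot '[[0,0,0],[0,0,0],[0,0,0],[0,0,0],[0,0,0],[0,0,0],[0,0,0],[0,0,0]]'

```text
clock: 3.63
eef_pos: [0.554, 0.1711, 0.0213]
tool_rot: [0.999, -0.044, 0.0, -0.0]
ft_force: [0.3, -0.3, 0.6]
grip_width: 0.0002
```

```bash
python3 -c "
from h import *
look('w4')
for u,v in [(152,200)]:pass
"
```

```text
t 3.6833 pos [0.5542 0.1717 0.0213] yaw_y -94.98 F [ 0.29  0.91 -0.7 ] w 0.0002
fr dep/lat [ 0.0656 -0.0369] lin [ 0.0519  0.0674 -0.0002] rot [-0.04 -0.02  0.02]
```

View pics/w4.png

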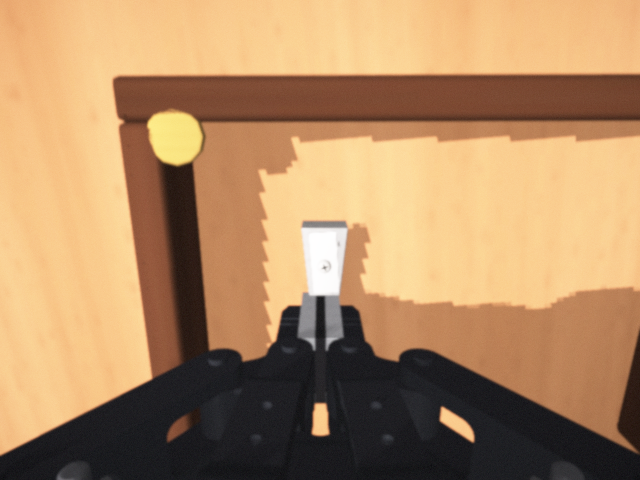

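Call:
jog_arm --jaw '[1,1,1,1,1,1,1,1]' --linear '[[0,-0.006,0],[0,-0.012,0],[0,-0.016,0],[0,-0.016,0],[0,-0.008,0],[0,0.015,0],[0,0.045,-0.01],[0,0.075,-0.035]]' --delta_rot '[[0,0,0],[0,0,0],[0,0,0],[0,0,0],[0,0,0],[0,0,0],[0,0,0],[0,0,0]]'

```text
clock: 4.35
eef_pos: [0.5438, 0.0932, 0.0532]
tool_rot: [0.999, -0.044, -0.004, 0.001]
ft_force: [-0.1, -1.3, 1.2]
grip_width: -0.0001
```

```bash
python3 -c "
from h import *
look('w5')
E=np.array([.4745,-.123]);a=np.radians(51);h=np.array([np.cos(a),np.sin(a)])
p=E-.05*h; print(p); go(*p,.06,-129)
for u,v in [(300,215)]:pass
"
```

```text
t 4.4 pos [0.5471 0.0882 0.0598] yaw_y -95.36 F [-0.46 -3.07  3.5 ] w -0.0
fr dep/lat [-0.0182 -0.0364] lin [ 0.0515 -0.0169  0.0383] rot [ 0.25 -0.08 -0.36]
[ 0.44303398 -0.1618573 ]
t 4.4 pos [0.5471 0.0882 0.0598] yaw_y -95.36 F [-0.46 -3.07  3.5 ] w -0.0
fr dep/lat [-0.0182 -0.0364] lin [-0.0803  0.2587  0.0008] rot [ 0.22 -0.15 33.64]
```

View pics/w5.png

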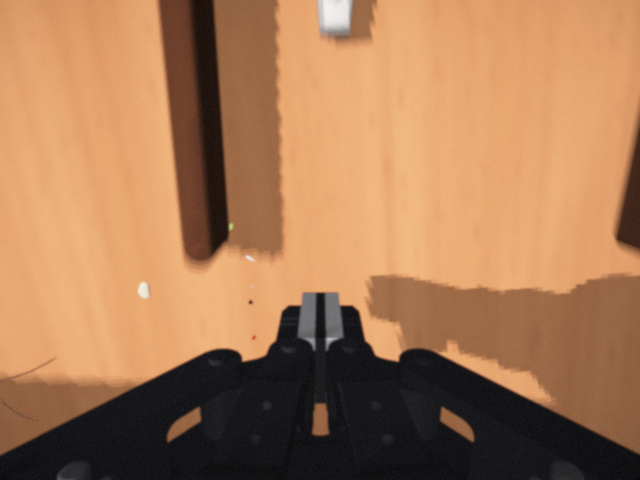

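Call:
jog_arm --jaw '[0.81,0.81,0.81,0.81,0.81,0.81,0.81,0.81]' --linear '[[-0.011,0.036,-0.01],[-0.022,0.072,-0.01],[-0.033,0.108,-0.01],[-0.044,0.144,-0.01],[-0.056,0.18,-0.01],[-0.067,0.216,-0.005],[-0.078,0.252,0],[-0.08,0.259,0]]' --delta_rot '[[0,0,4.5],[0,0,9],[0,0,13.5],[0,0,18],[0,0,22.5],[0,0,27],[0,0,31],[0,0,33.6]]'

```text
clock: 5.07
eef_pos: [0.4414, -0.1604, 0.0558]
tool_rot: [0.942, -0.336, -0.001, 0.001]
ft_force: [-0.4, 0.7, -0.5]
grip_width: 0.0164
```

```bash
python3 -c "
from h import *
look('w6')
E=np.array([.4745,-.123]);a=np.radians(51);h=np.array([np.cos(a),np.sin(a)])
p=E-.05*h; go(*p,.02,-129)
"
```

```text
t 5.1167 pos [ 0.4421 -0.1598  0.0561] yaw_y -129.28 F [-0.04 -0.05  1.5 ] w 0.0163
fr dep/lat [-0.2746 -0.1186] lin [-0.0423 -0.3011  0.034 ] rot [  0.1    0.05 -34.28]
t 5.1167 pos [ 0.4421 -0.1598  0.0561] yaw_y -129.28 F [-0.04 -0.05  1.5 ] w 0.0163
fr dep/lat [-0.2746 -0.1186] lin [0.002  0.0009 0.0361] rot [ 0.11  0.02 -0.28]
```

View pics/w6.png

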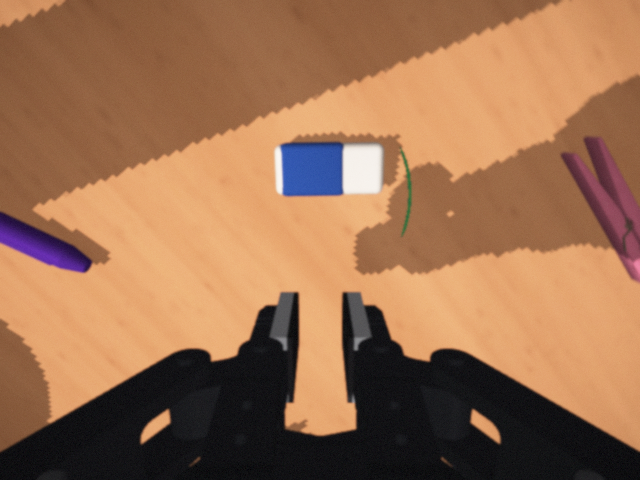

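Call:
jog_arm --jaw '[0.81,0.81,0.81,0.81,0.81,0.81,0.81,0.81]' --linear '[[0.0035,0,0.018],[0.0035,0,0.032],[0.0035,0,0.036],[0.0035,-0.008,0.036],[0.0035,-0.018,0.036],[0.0035,-0.03,0.036],[0.0035,-0.042,0.036],[0.0035,-0.055,0.036]]' --delta_rot '[[0,0,0],[0,0,0],[0,0,0],[0,0,0],[0,0,0],[0,0,0],[0,0,0],[0,0,0]]'

```text
clock: 5.78
eef_pos: [0.4835, -0.1137, 0.0211]
tool_rot: [0.944, -0.331, 0.001, -0.0]
ft_force: [0.2, -0.7, 0.3]
grip_width: 0.0162
```

```bash
python3 -c "
from h import *
look('w7')
"
```

```text
t 5.8333 pos [ 0.4853 -0.1121  0.0212] yaw_y -128.48 F [1.03 1.53 0.08] w 0.0164
fr dep/lat [-0.2232 -0.0799] lin [-0.0422 -0.2374  0.0003] rot [ -0.13  -0.18 -33.48]
```

View pics/w7.png

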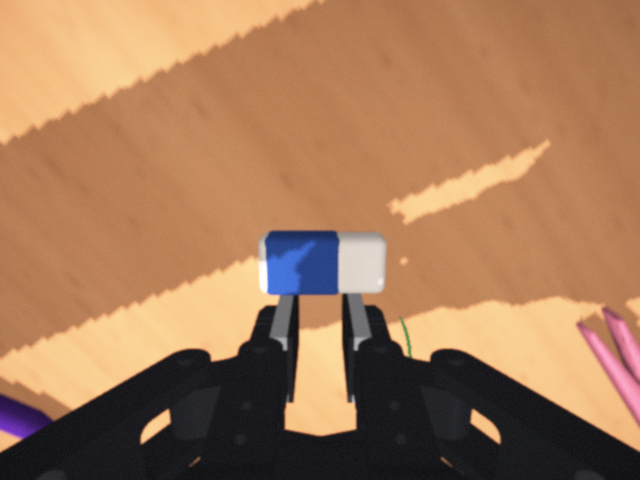

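```bash
python3 - <<'E'
from h import *
from workcell import bot
s=bot.get_obs();r=R.from_quat(s['tool_rot']);p0=s['eef_pos'][:2]
H=lambda a:np.array([np.cos(a),np.sin(a)])
th0=np.radians(51.5);th1=np.radians(85)
e=p0+.022*H(th0);Rr=.167/(th1-th0)
rows=[]
S=0
for k in range(16):
    S=.014*(k+1)
    if S<=.056: E=e+S*H(th0);t=th0
    else:
        t=min(th1,th0+(S-.056)/Rr); t0=th0
        E=e+.056*H(th0)+Rr*np.array([np.sin(t)-np.sin(t0),-np.cos(t)+np.cos(t0)])
    p=E-.022*H(t); d=r.inv().apply([*(p-p0),0]); print(k+1,d.round(4),-np.degrees(t-th0).round(1),E.round(3),tofr(E).round(3))
E
```

```text
1 [ 0.    -0.014  0.   ] -0.0 [ 0.508 -0.084] [-0.193 -0.06 ]
2 [ 0.     -0.028   0.0001] -0.0 [ 0.516 -0.073] [-0.181 -0.052]
3 [ 0.     -0.042   0.0001] -0.0 [ 0.525 -0.062] [-0.17  -0.045]
4 [ 0.     -0.056   0.0002] -0.0 [ 0.534 -0.051] [-0.158 -0.037]
5 [ 0.0008 -0.07    0.0002] -2.8 [ 0.542 -0.04 ] [-0.146 -0.03 ]
6 [ 0.0008 -0.0841  0.0003] -5.6 [ 0.55  -0.028] [-0.134 -0.023]
7 [ 0.0002 -0.0981  0.0003] -8.4 [ 0.557 -0.016] [-0.121 -0.017]
8 [-0.0011 -0.1121  0.0003] -11.2 [ 0.564 -0.004] [-0.109 -0.011]
9 [-0.0031 -0.126   0.0004] -14.0 [0.57  0.008] [-0.095 -0.006]
10 [-0.0058 -0.1397  0.0004] -16.9 [0.576 0.021] [-0.082 -0.002]
11 [-0.0092 -0.1534  0.0005] -19.7 [0.581 0.035] [-0.069  0.002]
12 [-0.0132 -0.1668  0.0005] -22.5 [0.585 0.048] [-0.055  0.005]
13 [-0.0179 -0.1801  0.0005] -25.3 [0.588 0.061] [-0.041  0.007]
14 [-0.0232 -0.1931  0.0005] -28.1 [0.591 0.075] [-0.027  0.009]
15 [-0.0291 -0.2058  0.0006] -30.9 [0.593 0.089] [-0.013  0.01 ]
16 [-0.0352 -0.2173  0.0006] -33.5 [0.595 0.102] [-0.    0.01]
```

Call:
jog_arm --jaw '[0.81,0.81,0.81,0.81,0.81,0.81,0.81,0.81]' --linear '[[0,-0.014,0],[0,-0.028,0],[0,-0.042,0],[0,-0.056,0],[0.001,-0.07,0],[0.001,-0.084,0],[0,-0.098,0],[-0.001,-0.112,0]]' --delta_rot '[[0,0,0],[0,0,0],[0,0,0],[0,0,0],[0,0,-2.8],[0,0,-5.6],[0,0,-8.4],[0,0,-11.2]]'

```text
clock: 6.5
eef_pos: [0.5521, -0.0256, 0.0203]
tool_rot: [0.972, -0.236, 0.0, -0.0]
ft_force: [-1.0, -1.0, 0.4]
grip_width: 0.0162
```

```bash
python3 -c "
from h import *
look('w8')
"
```

```text
t 6.55 pos [ 0.5539 -0.0236  0.0205] yaw_y -117.08 F [ 1.37  1.48 -0.85] w 0.016
fr dep/lat [-0.1289 -0.0196] lin [-0.0152 -0.131  -0.0006] rot [ -0.14  -0.13 -22.08]
```

View pics/w8.png

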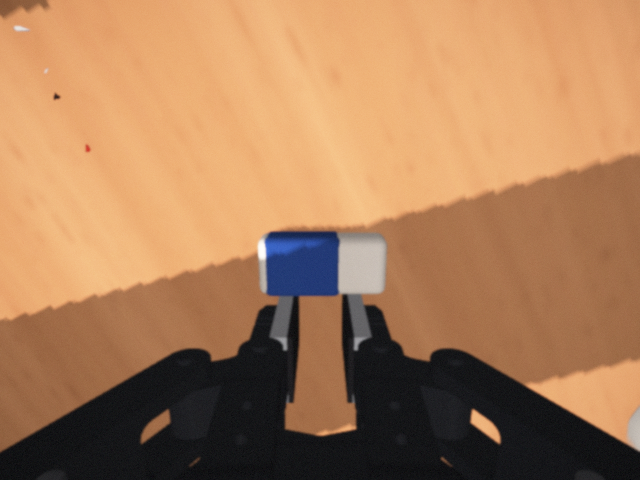

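Call:
jog_arm --jaw '[0.81,0.81,0.81,0.81,0.81,0.81,0.81,0.81]' --linear '[[0.0007,-0.0137,0],[0.0008,-0.0275,0],[0.0002,-0.041,0],[-0.001,-0.055,0],[-0.003,-0.0685,0],[-0.0056,-0.082,0],[-0.0087,-0.0955,0],[-0.0126,-0.1085,0]]' --delta_rot '[[0,0,-2.8],[0,0,-5.5],[0,0,-8.2],[0,0,-11],[0,0,-13.8],[0,0,-16.5],[0,0,-19.2],[0,0,-22]]'

```text
clock: 7.22
eef_pos: [0.5903, 0.0762, 0.0202]
tool_rot: [0.999, -0.046, 0.0, 0.0]
ft_force: [-0.6, 0.9, -0.1]
grip_width: 0.0165
```

```bash
python3 -c "
from h import *
look('w9')
"
```

```text
t 7.2667 pos [0.5908 0.0789 0.0203] yaw_y -95.07 F [1.54 1.83 0.59] w 0.0163
fr dep/lat [-0.0235  0.008 ] lin [ 0.0073 -0.0219 -0.0011] rot [-0.12 -0.05 -0.07]
```

View pics/w9.png

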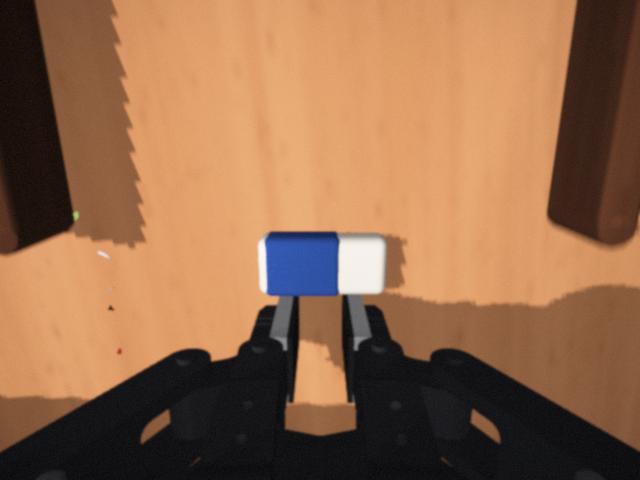

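Call:
jog_arm --jaw '[0.81,0.81,0.81,0.81,0.81,0.81,0.81,0.81]' --linear '[[0.001,-0.013,0],[0.002,-0.029,0],[0.003,-0.045,0],[0.004,-0.061,0],[0.004,-0.076,0],[0.004,-0.088,0],[0.004,-0.096,0],[0.004,-0.1,0]]' --delta_rot '[[0,0,0],[0,0,0],[0,0,0],[0,0,0],[0,0,0],[0,0,0],[0,0,0],[0,0,0]]'

```text
clock: 7.93
eef_pos: [0.6034, 0.1758, 0.0203]
tool_rot: [0.999, -0.047, 0.0, -0.0]
ft_force: [0.6, -0.3, 0.1]
grip_width: 0.0161
```

```bash
python3 -c "
from h import *
look('w10')
"
```

```text
t 7.9833 pos [0.6035 0.176  0.0203] yaw_y -95.38 F [ 0.13  0.34 -0.25] w 0.0161
fr dep/lat [0.0743 0.0118] lin [ 0.0037  0.0759 -0.0013] rot [-0.02 -0.01 -0.38]
```

View pics/w10.png

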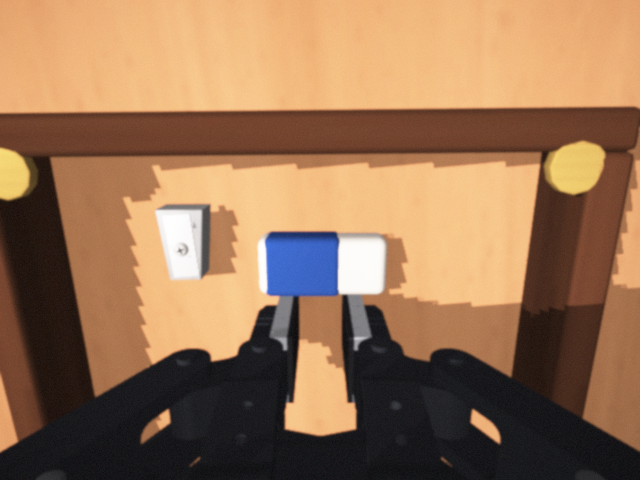

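Call:
jog_arm --jaw '[0.81,0.81,0.81,0.81,0.74,0.74,0.74,0.74]' --linear '[[0,0.008,0],[0,0.025,0],[0,0.05,-0.01],[0,0.08,-0.025],[0,0.115,-0.04],[0,0.15,-0.05],[0,0.185,-0.05],[0,0.22,-0.05]]' --delta_rot '[[0,0,0],[0,0,0],[0,0,0],[0,0,0],[0,0,0],[0,0,0],[0,0,0],[0,0,0]]'

```text
clock: 8.65
eef_pos: [0.5822, -0.0478, 0.0716]
tool_rot: [0.999, -0.049, 0.001, 0.0]
ft_force: [-0.1, -0.7, -0.9]
grip_width: 0.0222
```

```bash
python3 -c "
from h import *
go(.656,-.19,.06,-85.3)
"
```

```text
t 8.65 pos [ 0.5822 -0.0478  0.0716] yaw_y -95.56 F [-0.06 -0.74 -0.93] w 0.0222
fr dep/lat [-0.1505  0.0108] lin [0.0872 0.1343 0.0118] rot [  0.04  -0.11 -10.26]
```

Call:
jog_arm --jaw '[0.74,0.74,0.74,0.74,0.74,0.74,0.74,0.74]' --linear '[[0.018,0.027,0],[0.036,0.055,0],[0.055,0.083,0.003],[0.072,0.11,0.006],[0.083,0.128,0.009],[0.087,0.134,0.012],[0.087,0.134,0.012],[0.087,0.134,0.012]]' --delta_rot '[[0,0,-2],[0,0,-4],[0,0,-6],[0,0,-8],[0,0,-10],[0,0,-10.3],[0,0,-10.3],[0,0,-10.3]]'

```text
clock: 9.32
eef_pos: [0.6549, -0.1868, 0.0576]
tool_rot: [0.999, 0.041, -0.001, -0.001]
ft_force: [-0.5, 0.8, -0.2]
grip_width: 0.0221
```

```bash
python3 -c "
from h import *
look('w11')
go(.656,-.19,.02,-85.3)
print(wray(320,300,.04))
"
```

```text
t 9.3667 pos [ 0.6551 -0.1859  0.058 ] yaw_y -85.2 F [-0.09 -0.58  0.39] w 0.0222
fr dep/lat [-0.2814  0.0958] lin [-0.0309 -0.2894  0.0368] rot [-0.05  0.1   9.8 ]
t 9.3667 pos [ 0.6551 -0.1859  0.058 ] yaw_y -85.2 F [-0.09 -0.58  0.39] w 0.0222
fr dep/lat [-0.2814  0.0958] lin [0.0006 0.0042 0.0379] rot [-0.06  0.1   0.1 ]
[ 0.65470265 -0.18034889  0.04      ]
```

View pics/w11.png

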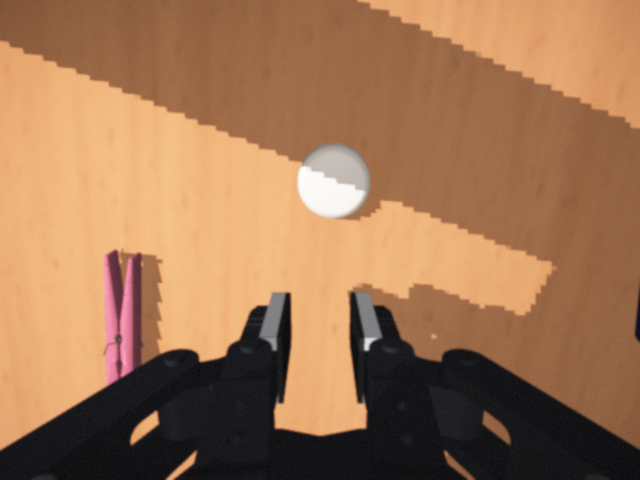

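Call:
jog_arm --jaw '[0.74,0.74,0.74,0.74,0.74,0.74,0.74,0.74]' --linear '[[0.004,0.002,0.018],[0.006,0.002,0.034],[0.006,0,0.038],[0.006,-0.008,0.038],[0.006,-0.016,0.038],[0.006,-0.024,0.038],[0.006,-0.032,0.038],[0.006,-0.04,0.038]]' --delta_rot '[[0,0,0],[0,0,0],[0,0,0],[0,0,0],[0,0,0],[0,0,0],[0,0,0],[0,0,0]]'

```text
clock: 10.03
eef_pos: [0.6595, -0.1448, 0.0216]
tool_rot: [0.999, 0.043, 0.001, 0.0]
ft_force: [-0.4, -0.2, 1.1]
grip_width: 0.0221
```

```bash
python3 -c "
from h import *
look('w12')
p=fr(.045,.045); print(p)
go(*p,.02,-85.3)
"
```

```text
t 10.0833 pos [ 0.6593 -0.1432  0.0214] yaw_y -85.03 F [-0.93  0.06  0.54] w 0.0221
fr dep/lat [-0.2385  0.0962] lin [-0.038  -0.2474  0.    ] rot [-0.04 -0.07  9.97]
[0.63387 0.14377]
t 10.0833 pos [ 0.6593 -0.1432  0.0214] yaw_y -85.03 F [-0.93  0.06  0.54] w 0.0221
fr dep/lat [-0.2385  0.0962] lin [-0.0005 -0.2881  0.0016] rot [-0.03 -0.07  0.27]
```

View pics/w12.png

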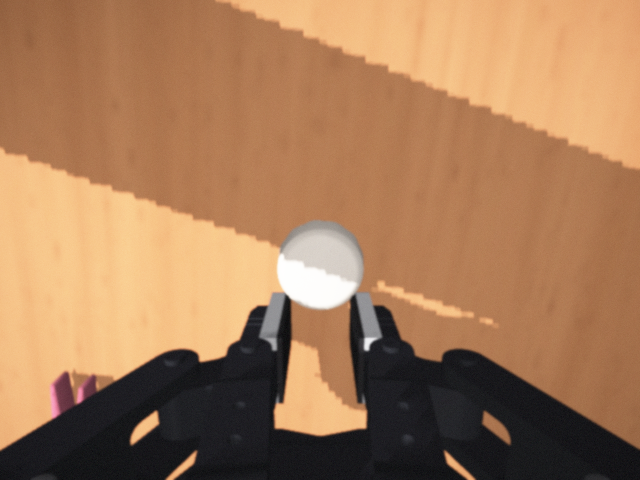

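Call:
jog_arm --jaw '[0.74,0.74,0.74,0.74,0.74,0.74,0.74,0.74]' --linear '[[0,-0.012,0.001],[0,-0.026,0.001],[0,-0.042,0.001],[0,-0.058,0.001],[0,-0.074,0.001],[0,-0.09,0.001],[0,-0.106,0.001],[0,-0.122,0.001]]' --delta_rot '[[0,0,0],[0,0,0],[0,0,0],[0,0,0],[0,0,0],[0,0,0],[0,0,0],[0,0,0]]'

```text
clock: 10.75
eef_pos: [0.6493, -0.0234, 0.0206]
tool_rot: [0.999, 0.042, 0.001, 0.001]
ft_force: [0.9, -3.0, 5.9]
grip_width: 0.0223
```

```bash
python3 -c "
from h import *
look('w13')
go(*fr(.045,.045),.02,-85.3)
"
```

```text
t 10.8 pos [ 0.649  -0.02    0.0206] yaw_y -84.99 F [ 0.99 -0.65  4.99] w 0.0224
fr dep/lat [-0.1167  0.0748] lin [-0.0383 -0.1238 -0.0009] rot [-0.06 -0.11 10.01]
t 10.8 pos [ 0.649  -0.02    0.0206] yaw_y -84.99 F [ 0.99 -0.65  4.99] w 0.0224
fr dep/lat [-0.1167  0.0748] lin [-0.0007 -0.1644  0.0007] rot [-0.05 -0.11  0.31]
```

View pics/w13.png

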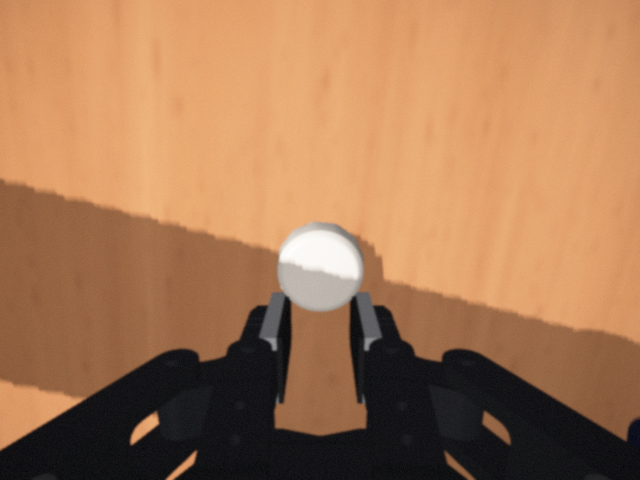

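Call:
jog_arm --jaw '[0.74,0.74,0.74,0.74,0.74,0.74,0.74,0.74]' --linear '[[0,-0.012,-0.002],[0,-0.026,-0.002],[0,-0.042,-0.002],[0,-0.058,-0.002],[0,-0.074,-0.002],[0,-0.088,-0.002],[0,-0.1,-0.002],[0,-0.106,-0.002]]' --delta_rot '[[0,0,0],[0,0,0],[0,0,0],[0,0,0],[0,0,0],[0,0,0],[0,0,0],[0,0,0]]'

```text
clock: 11.47
eef_pos: [0.6394, 0.0835, 0.0212]
tool_rot: [0.999, 0.043, -0.0, -0.0]
ft_force: [-0.3, -1.2, 2.2]
grip_width: 0.0225
```

```bash
python3 -c "
from h import *
look('w14')
go(*fr(.045,.045),.02,-85.3)
"
```

```text
t 11.5167 pos [0.6394 0.084  0.0212] yaw_y -85.01 F [-0.34  0.31 -0.28] w 0.0221
fr dep/lat [-0.0141  0.0559] lin [-0.0378 -0.0194 -0.0003] rot [-0.06  0.01  9.99]
t 11.5167 pos [0.6394 0.084  0.0212] yaw_y -85.01 F [-0.34  0.31 -0.28] w 0.0221
fr dep/lat [-0.0141  0.0559] lin [-0.0003 -0.0601  0.0013] rot [-0.06  0.01  0.29]
```

View pics/w14.png

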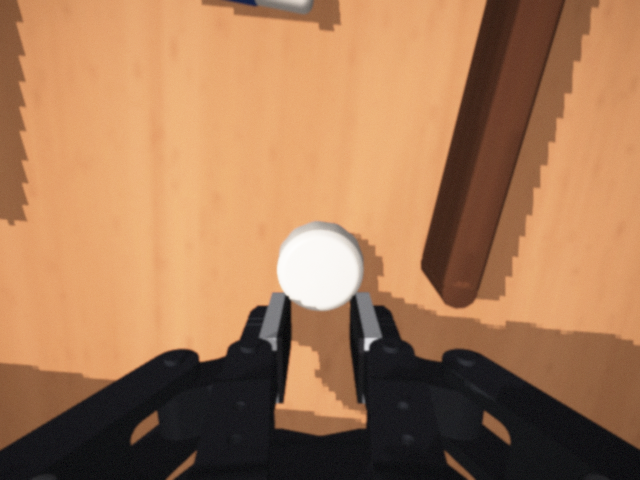

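Call:
jog_arm --jaw '[0.74,0.74,0.74,0.74,0.74,0.74,0.74,0.74]' --linear '[[0,-0.01,0],[0,-0.021,0],[0,-0.032,0],[0,-0.039,0],[0,-0.041,0],[0,-0.041,0],[0,-0.033,0],[0,-0.01,0]]' --delta_rot '[[0,0,0],[0,0,0],[0,0,0],[0,0,0],[0,0,0],[0,0,0],[0,0,0],[0,0,0]]'

```text
clock: 12.18
eef_pos: [0.6386, 0.093, 0.0211]
tool_rot: [0.999, 0.044, -0.0, -0.001]
ft_force: [0.1, 0.2, -0.0]
grip_width: 0.0222
```

Call:
jog_arm --jaw '[0.74,0.74,0.74,0.74,0.74,0.74,0.74,0.74]' --linear '[[0,0.02,0],[0,0.045,-0.02],[0,0.07,-0.045],[0,0.1,-0.075],[0,0.13,-0.1],[0,0.16,-0.12],[0,0.19,-0.14],[0,0.22,-0.16]]' --delta_rot '[[0,0,0],[0,0,0],[0,0,0],[0,0,0],[0,0,0],[0,0,0],[0,0,0],[0,0,0]]'

```text
clock: 12.85
eef_pos: [0.6568, -0.1309, 0.1826]
tool_rot: [0.999, 0.041, 0.0, 0.0]
ft_force: [1.3, 0.2, -0.1]
grip_width: 0.0223
```

```bash
python3 - <<'E'
from h import *
from workcell import bot
go(.6,0,.2,-95)
for n in ('top','scene'):
    p,d=bot.camera(n); cv2.imwrite(f'pics/{n}2.png',p[:,:,::-1])
cv2.imwrite('pics/top2c.png',cv2.resize(cv2.imread('pics/top2.png')[190:315,115:265],None,fx=5,fy=4.6 if 0 else 4.8,interpolation=cv2.INTER_CUBIC))
E
```

```text
t 12.85 pos [ 0.6568 -0.1309  0.1826] yaw_y -85.25 F [ 1.3   0.22 -0.11] w 0.0223
fr dep/lat [-0.2265  0.0926] lin [-0.0458 -0.1351 -0.0175] rot [ 0.01 -0.01  9.75]
```

View pics/top2c.png

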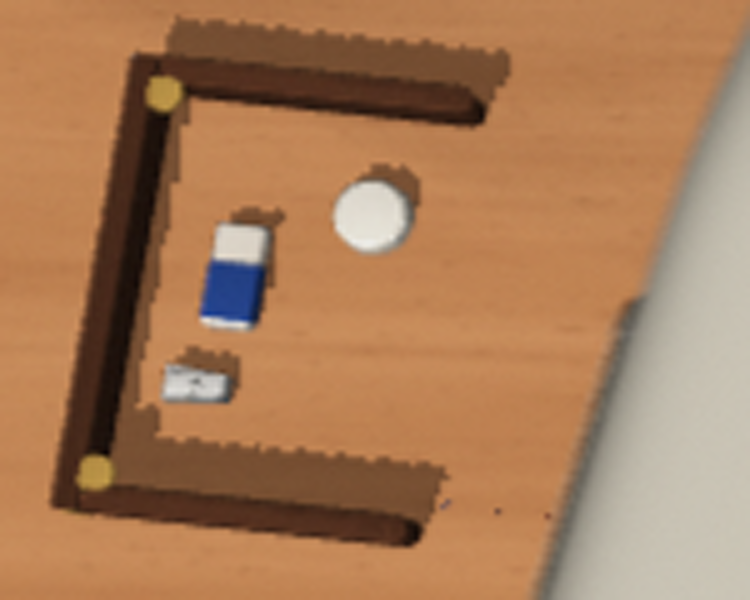

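View pics/top2.png

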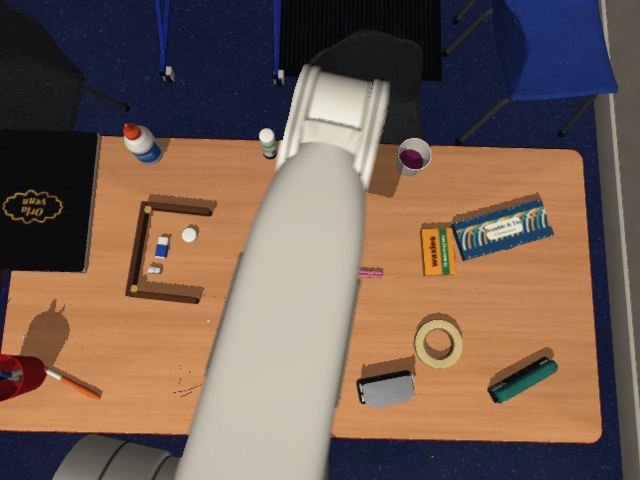

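View pics/scene2.png

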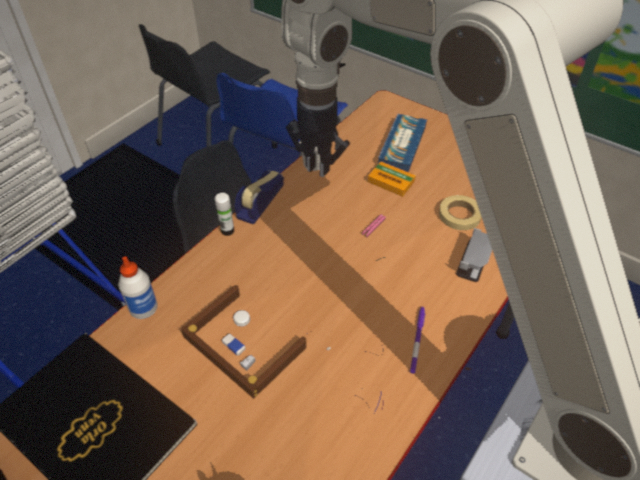

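```bash
python3 -c "
from workcell import bot
import numpy as np
o=bot.get_obs();print(np.abs(o['joint_vel']).max())
print(bot.job_done())"
```

```text
0.08447083252079747
the job is handed in; nothing more can be done
None
```

The sharpener, the eraser and the cap now lie flat and wholly inside the frame. I pushed each one along the tabletop with the fingertips and lifted none of them. I handed the job in at about 13 s of the 72 s allowed.

- **Order:** I swept the sharpener first, then the eraser, then the cap. The sharpener sat in the eraser's lane, and I read the task as asking for no particular order.
- **Last checks:** In the final top and scene pictures all three are inside. The cap is closest to the open side, about 20 mm in by my estimate. The peg, crayon box, tape roll and glue stick appear where they were. The arm hides part of the peg in the top view, but the scene view shows it in place.
- **Disagreements:** The two cameras differed by 2 to 9 mm on the small things and the peg, and by about 15 mm on the front ends of the frame's side boards. I used the top view and corrected the alignment with the wrist camera.
- **Contact:** During the cap push there was a brief upward force of about 6 N, probably a fingertip brushing the table. I raised the tool 2 mm and the force dropped away.
- **At hand-in:** The gripper was clear of everything, about 0.18 m up. The arm was still settling slightly, with the fastest joint at 0.08 rad/s.

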